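# Put the kettle on and set the hot plate to low

## Robot

A 7-joint arm with a two-finger parallel gripper is mounted at the origin on the work surface; the furniture and walls round the work are solid. World frame = base frame: x ahead of the robot, y to its left, z up, the work surface at z = 0. Lengths are in m, angles in rad, forces in N, time in s.
With the tool pointing down it reaches from about 0.425 to 1.025 m from the base axis. Payload 9.4 kg.
Tool frame: the origin (TCP) lies midway between the tips of the shut fingers; the grasp point (between the pads) lies 19 mm behind it (arm.pinch_z is the z of the grasp point in the tool frame, in m); z points along the fingers, y is the direction in which the jaws open and shut (so a half turn about z gives the same grasp; the last joint's range is limited). The gripper opens to 93 mm and grips with 3 to 60 N. Pads are 15 mm wide; open, the fingers measure 128 mm over their backs; the gripper's body (75 mm by 188 mm) begins 65 mm behind the grasp point.
Start: joints at [-1.364, 0.599, -0.003, 1.599, 0.002, 0.943, -0.08], TCP at [0.203, 0.696, 0.219] pointing down, gripper open.
Joint ranges: [-2.57, 2.57], [-0.35, 1.97], [-1.29, 1.29], [0.11, 2.56], [-1.05, 4.19], [0.11, 1.86], [-2.63, 2.63]. Speed limits (rad/s): [2.22, 2.22, 3.01, 3.01, 3.14, 3.14, 3.14].

## Interface

Orientations are given as a unit quaternion [x, y, z, w].
In Python, from workcell import arm gives the robot as it stands.
- The arm moves only by the shell command python3 -m pendant 'ROWS' [OPENING]. ROWS is JSON, a list of rows, each an object with "linear": the shift along the tool's x, y, z in m, a list of three; "delta_rot": the turn, a rotation vector about the tool's x, y, z in degrees, a list of three. In form: [{"linear": [x, y, z], "delta_rot": [ax, ay, az]}, ...]. A call has 1 to 10 rows; each row is the pose to reach, as a shift and turn from the pose commanded when the call began, along the tool's axes at that moment; what a row does not reach only later rows make up. A row lasts 1/12 s, in which the tool goes at most 41.7 mm and 7.16 degrees, less where a joint would pass 70% of its speed; a pose out of reach is approached as far as the arm can. A call with a gripper value outside its range is refused whole. OPENING is the opening, from 0 (shut) to 1 (fully open), set as the call begins (- or left out, the last holds). The fingers move at their own pace and stop on an object; the grip force is fixed at half the most. Time passes only in rows, so rows that repeat a pose let the fingers close. It gives the time, the measured TCP pose, the force and the opening at its end, in the units of the state.
- arm.state(): the state, without advancing time (a new reading comes with each control period).
- arm.capture(name): name is "scene" or "top"; returns the picture (384x512x3 uint8, red, green, blue); there is no depth.
- arm.calibration(name): a dict with "intrinsics" (3x3 intrinsics, pixels), "k1" (the pictures are not rectified: a ray, as slopes to the right and down, at radius r is drawn at 1 + k1 r^2 times it, then the intrinsics apply), "camera_from_world" (4x4, takes a point from world to camera coordinates). Camera axes: x right, y up, looking along -z (the intrinsics and any distortion apply to the point x, -y, -z); pixel columns grow to the right and rows downward; lengths in m; the calibration is good to about 2 mm. A picture is of the moment at which its call begins. calibration takes no time and is no camera call.
- arm.sign_off(): hands the job in, once; it reports no verdict.
The state is a dict: "time_s": time; "joint_pos": joint angles; "qvel": joint speeds; "joint_efforts": joint torques, N m; "position": TCP position; "tool_rot": TCP orientation; "wrist_force": force on the tool from outside, world axes, zero at the start; "torque": the same for the moment, N m; "width": opening from 0.0 (shut) to 1.0 (fully open).
Only numpy, scipy, OpenCV 4.12 (cv2) and the standard library are available. Lean on these libraries where they do the work, as an engineer would, in place of code of your own. Each camera call takes 0.05 s, during which the arm holds its last target.

## Task

Pick up the kettle by its handle and set it down gently, upright, in the middle of the round hot plate, keeping it level on the way. Then switch the plate on at low: push the sprung knob on the sloping panel in and, without forcing it, turn it anticlockwise from the dot to the single-bar mark, then let it spring fully back out there. Leave the mug, the coffee pod and the snack packet where they are.

Things in the scene. Friction and masses are not known exactly. Their poses are not given: they have to be found in the camera images.
- hob: Table-top hot plate, fixed: aluminium box 170 x 170 mm, 70 mm high, black sloping panel on its -x side. Origin on the worktop under the round plate's centre; x to its back, z up. The panel leans so that its outward normal is 40 deg from vertical toward -x; it runs from (-85, 70) down to (-146, 19) mm in (x, z); the knob's axis meets its face at (-116, 0, 44) mm.
- plate_top (a point): Centre of the upper face of the round dark plate (150 mm across), 78 mm above the worktop.
- knob_press (a joint): How far the knob is pushed in along its axis, m: 0 = fully out, 0.012 = end of travel. Spring: about 5 N at first, 12 N fully in. It turns away from a mark only when pushed in at least 8 mm; let go between marks it stays about 7 mm in, at a mark it springs out to 0.
- knob_turn (a joint): Angle of the knob, rad, growing anticlockwise as seen looking at the panel. 0 = off (dot mark, bar pointing straight up the slope; where it starts), 1.0 = low (single-bar mark), 2.0 = high (double-bar mark). Each mark catches the knob within about 0.1 rad.
- knob_grip (a point): Middle of the knob's grip bar, on the knob's axis, 37 mm out from the panel's face when the knob is out; moves with the knob. z = the axis, outward (40 deg from vertical); x = along the bar to its white pointer end (up the slope when off). Black bar 56 mm long (x), 14 wide (y), 26 high (z, 13 each way) on a round skirt 60 mm across, 10 mm thick.
- kettle: Steel kettle, about 0.55 kg, base 120 mm across, 159 mm high over the handle, lid top at 108 mm. Origin at the centre of the underside; z up, x toward the short spout, which reaches 97 mm from the axis.
- kettle_handle (a point): Middle of the kettle's black grip bar, on the kettle's axis 150 mm above its underside. The bar runs along the kettle's x: 108 mm long (x), 18 mm wide (y), 18 mm high; 33 mm free space between the bar and the lid knob. x, y, z as the kettle's.
- mug: Bystander: mug, 82 mm across, 95 mm high, handle to one side. Origin at the centre of the underside.
- pod: Bystander: coffee pod, 50 mm across, 44 mm high. Origin at the centre of the underside.
- packet: Bystander: flat snack packet, 66 x 78 x 18 mm. Origin at the centre of the underside.

How it is judged:
By the outcome, as a careful person would: the job done as asked, in the order asked, and still so for the second after the job is handed in, with the robot touching nothing.
It also fails if it takes over 58 s, if anything falls off the work surface, if the arm or the gripper's body presses on something with over 40 N, if the wrist force passes 120 N, or if a joint passes its speed limit or range.

## Working session

There is one attempt and no reset: what is moved stays moved. The work goes in short steps, Python scripts to look and compute and a shell command to move; the robot and the scene stay as the last step left them, time stands still between calls to the robot, and variables do not carry over. Pictures are saved under pics/ and viewed, and the job is handed in when it is done.

```bash
ls; mkdir -p pics; python3 - <<'E'
from workcell import arm
import cv2
for n in("scene","top"):
    im=arm.capture(n); cv2.imwrite(f"pics/{n}0.png",im[:,:,::-1])
    c=arm.calibration(n); print(n,c)
print(arm.state(),arm.pinch_z)
E
```

```text
pics
scene {'intrinsics': array([[457.95133114,   0.        , 254.81288532],
       [  0.        , 457.95133114, 185.26434668],
       [  0.        ,   0.        ,   1.        ]]), 'k1': 0.02394696820593269, 'camera_from_world': array([[ 0.74851824, -0.66302555, -0.01084228, -0.37193691],
       [ 0.31746784,  0.34395241,  0.88369164, -0.24778539],
       [-0.58218091, -0.66490139,  0.46794394, -1.15961154],
       [ 0.        ,  0.        ,  0.        ,  1.        ]])}
top {'intrinsics': array([[420.53821926,   0.        , 252.46529314],
       [  0.        , 420.53821926, 194.14247334],
       [  0.        ,   0.        ,   1.        ]]), 'k1': -0.109008668420814, 'camera_from_world': array([[ 0.03918511, -0.99922476,  0.00379533, -0.05278121],
       [ 0.94287505,  0.03823235,  0.33094549, -0.46808249],
       [-0.33083404, -0.00938962,  0.94364224, -1.29607419],
       [ 0.        ,  0.        ,  0.        ,  1.        ]])}
{'time_s': 0.1, 'joint_pos': array([-1.36369896,  0.60003523, -0.00252326,  1.6000316 ,  0.00180586,
        0.94290076, -0.07980713]), 'qvel': array([-3.16630154e-05, -3.98303000e-03, -1.59126080e-04, -1.18620206e-03,
       -4.86646565e-04,  4.32789708e-04,  4.43672872e-04]), 'joint_efforts': array([ 5.22172792e-03, -7.66550517e+01,  1.50244731e+00, -2.52934653e+01,
       -5.22545516e-02,  1.36547943e-02,  4.76716275e-05]), 'position': array([0.20290944, 0.69558193, 0.21786029]), 'tool_rot': array([ 1.41404042e-01,  9.89951729e-01, -6.86122136e-04, -2.50356483e-05]), 'wrist_force': array([-0.05612733,  0.23276939,  0.00384524]), 'torque': array([-0.04422555, -0.00171475,  0.0133807 ]), 'width': 1.0019539606933499} -0.0188
```

View pics/scene0.png

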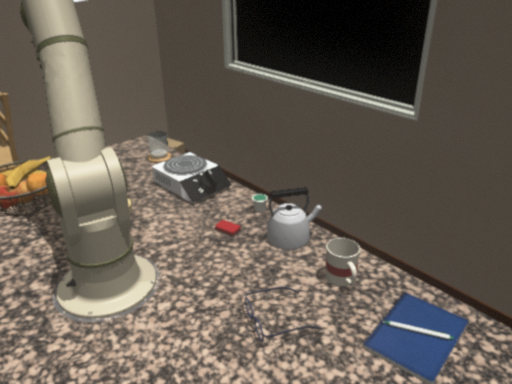

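View pics/top0.png

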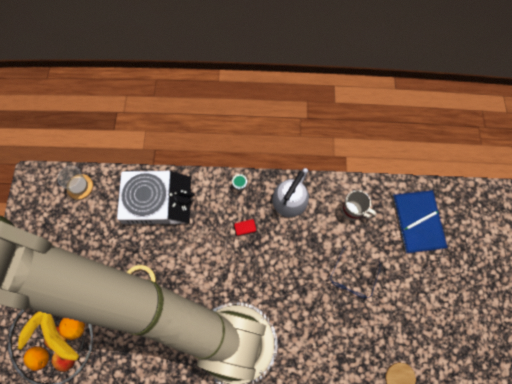

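The scene view shows the hob at about (190,175), the kettle at (288,225), the mug at (342,262), the pod at (260,201) and the packet at (228,227). In the top view they are at about: hob (143,195), kettle (291,200) with handle running (287,200)–(304,172), pod (239,181), packet (246,228). I'll zoom in for detail.

```bash
cat > h.py <<'E'
import numpy as np, cv2
from workcell import arm
def ray(n,uv):
    c=arm.calibration(n);K=c["intrinsics"];T=c["camera_from_world"]
    p=cv2.undistortPoints(np.array([[uv]],float),K,np.array([c["k1"],0,0,0,0]))[0,0]
    d=T[:3,:3].T@np.array([p[0],-p[1],-1.]); o=-T[:3,:3].T@T[:3,3]
    return o,d
def onz(n,uv,z):
    o,d=ray(n,uv); return o+d*(z-o[2])/d[2]
def tri(a,b):
    o1,d1=ray("scene",a);o2,d2=ray("top",b)
    s=np.linalg.lstsq(np.c_[d1,-d2],o2-o1,rcond=None)[0]
    p,q=o1+s[0]*d1,o2+s[1]*d2
    return (p+q)/2,np.linalg.norm(p-q)
def proj(n,P):
    c=arm.calibration(n);T=c["camera_from_world"]
    F=np.diag([1,-1,-1.])
    R=F@T[:3,:3];t=F@T[:3,3]
    return cv2.projectPoints(np.atleast_2d(np.array(P,float)),cv2.Rodrigues(R)[0],t,c["intrinsics"],np.array([c["k1"],0,0,0]))[0][:,0]
def crop(im,x0,y0,x1,y1,f,name):
    cv2.imwrite(name,cv2.resize(im[y0:y1,x0:x1],None,fx=f,fy=f,interpolation=cv2.INTER_CUBIC))
E
python3 - <<'E'
from h import *
s=cv2.imread("pics/scene0.png");t=cv2.imread("pics/top0.png")
a=cv2.resize(s[135:210,145:240],None,fx=8,fy=8,interpolation=3)
cv2.imwrite("pics/c1.png",a)
cv2.imwrite("pics/c2.png",cv2.resize(s[175:255,210:330],None,fx=6,fy=6,interpolation=3))
cv2.imwrite("pics/c3.png",cv2.resize(t[160:235,110:200],None,fx=8,fy=8,interpolation=3))
cv2.imwrite("pics/c4.png",cv2.resize(t[160:240,225:320],None,fx=7,fy=7,interpolation=3))
E
```

```text
(no output)
```

View pics/c1.png

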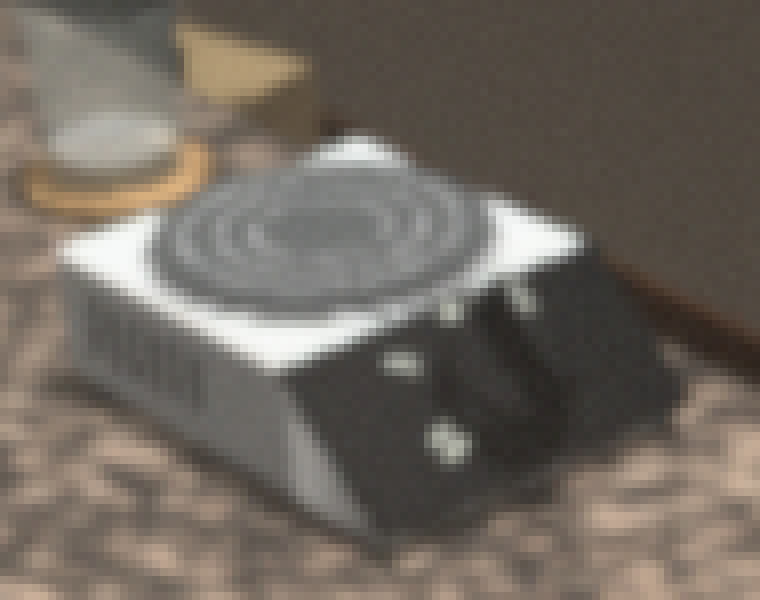

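View pics/c2.png

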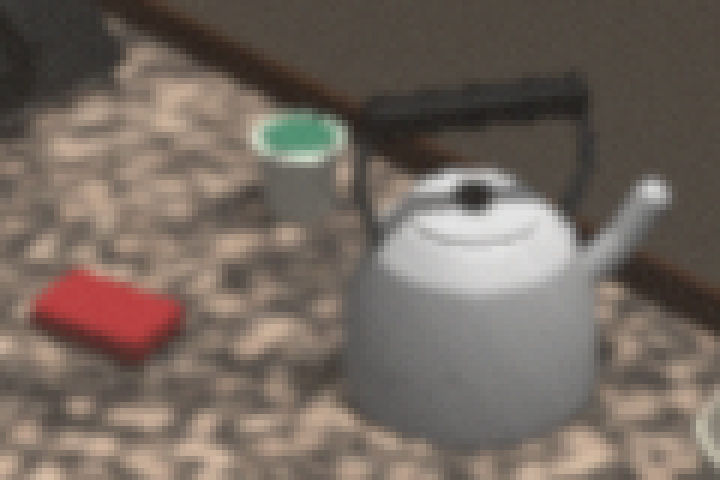

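View pics/c3.png

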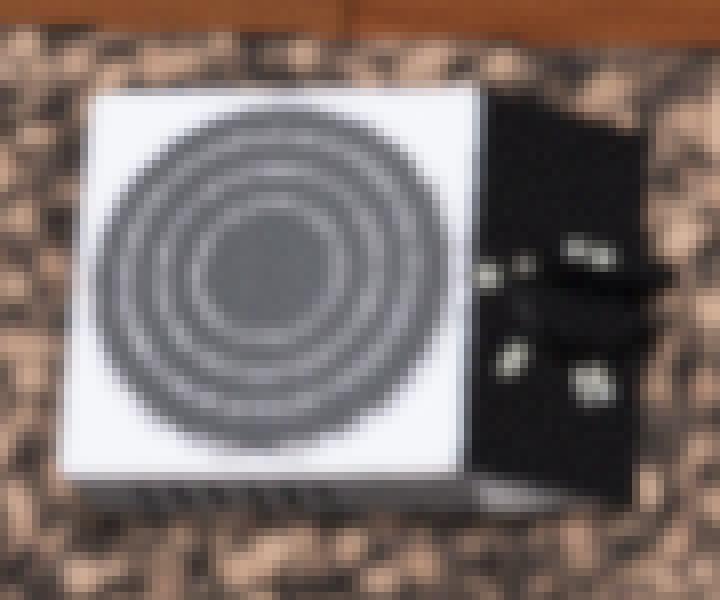

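View pics/c4.png

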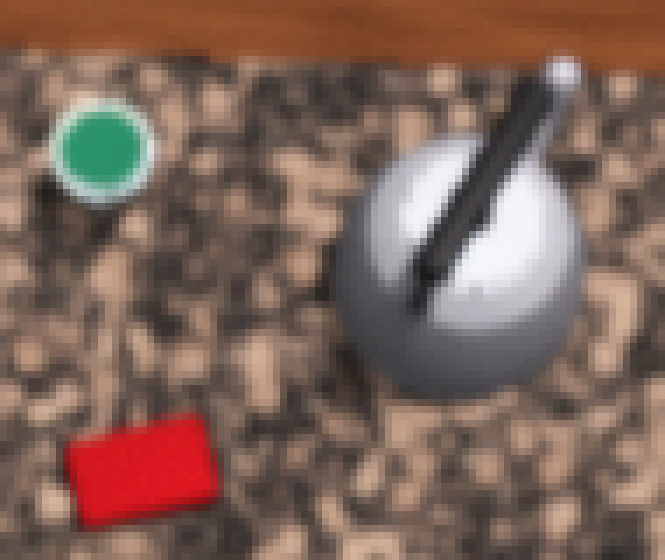

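```bash
python3 - <<'E'
from h import *
def o(x0,y0,f,x,y): return (x0+(x+.5)/f-.5, y0+(y+.5)/f-.5)
np.set_printoptions(precision=4,suppress=True)
S1=lambda x,y:o(145,135,8,x,y);S2=lambda x,y:o(210,175,6,x,y);T3=lambda x,y:o(110,160,8,x,y);T4=lambda x,y:o(225,160,7,x,y)
# handle ends (bar mid-width)
for n,g,pts in(("scene",S2,[(362,112),(586,93)]),("top",T4,[(424,277),(545,85)])):
    A=[onz(n,g(*p),.15) for p in pts]; d=A[1]-A[0]; print(n,A,"mid",(A[0]+A[1])/2,"len",np.linalg.norm(d),"yaw",np.degrees(np.arctan2(d[1],d[0])))
print("spout tri",tri(S2(655,190),T4(565,72)))
# kettle base from scene: bottom/ left/right edges
t=cv2.imread("pics/top0.png")
# hob: top face corners z=.07
C=[onz("top",T3(*p),.07) for p in[(92,92),(482,88),(465,470),(62,472)]];C=np.array(C);print("hob top",C,C.mean(0))
C=np.array([onz("scene",S1(*p),.07) for p in[(65,248),(352,138),(590,240),(278,368)]]);print("hob scene",C,C.mean(0))
# plate ellipse masks
print("plate top",onz("top",T3(270,273),.078)," scene",onz("scene",S1(320,232),.078))
print("low mark",tri(S1(402,362),T3(515,360)),"high",tri(S1(447,442),T3(592,384)),"dot",tri(S1(452,310),T3(487,275)))
print("pod",onz("top",T4(102,150),.044),"scene",onz("scene",S2(300,135),.044))
print("pk",onz("top",T4(142,470),.018))
E
```

```text
scene [array([ 0.4373, -0.1323,  0.15  ]), array([ 0.5258, -0.1891,  0.15  ])] mid [ 0.4815 -0.1607  0.15  ] len 0.10517433326110426 yaw -32.711767372504525
top [array([ 0.433 , -0.1362,  0.15  ]), array([ 0.5267, -0.1897,  0.15  ])] mid [ 0.4798 -0.1629  0.15  ] len 0.10792728743973763 yaw -29.721467497783767
spout tri (array([ 0.5582, -0.2062,  0.0923]), np.float64(0.0009141813908278089))
hob top [[0.5382 0.4151 0.07  ]
 [0.5462 0.2481 0.07  ]
 [0.3791 0.2375 0.07  ]
 [0.371  0.4036 0.07  ]] [0.4586 0.3261 0.07  ]
hob scene [[0.372  0.3981 0.07  ]
 [0.5325 0.4122 0.07  ]
 [0.5462 0.248  0.07  ]
 [0.3771 0.2374 0.07  ]] [0.457  0.3239 0.07  ]
plate top [0.4574 0.3257 0.078 ]  scene [0.4544 0.321  0.078 ]
low mark (array([0.4293, 0.2242, 0.0597]), np.float64(0.0012291601563965864)) high (array([0.4291, 0.1959, 0.0329]), np.float64(9.257198168822111e-06)) dot (array([0.4642, 0.2377, 0.067 ]), np.float64(0.0004101965690703518))
pod [0.5278 0.0134 0.044 ] scene [0.5277 0.0112 0.044 ]
pk [ 0.3753 -0.0126  0.018 ]
```

```bash
cat >> h.py <<'E'
from scipy.spatial.transform import Rotation as R
def down(yaw):
    y=np.radians(yaw); x=np.array([np.cos(y),np.sin(y),0]);z=np.array([0,0,-1.]);return R.from_matrix(np.c_[x,np.cross(z,x),z])
def delta(p,r,tip=False):
    s=arm.state();q=R.from_quat(s["tool_rot"])
    p=np.array(p,float)
    if not tip: p=p-r.apply([0,0,arm.pinch_z])   # p = grasp point
    l=q.inv().apply(p-s["position"]);d=(q.inv()*r).as_rotvec(degrees=True)
    print("lin",np.round(l,4),"rot",np.round(d,2));return l,d
E
python3 - <<'E'
from h import *
print(onz("top",(140,164),0),onz("top",(300,167),0))
delta([.50,.30,.36],down(160))
delta([.481,-.162,.24],down(150))
E
```

```text
[0.59601079 0.37458002 0.        ] [ 0.60701754 -0.19845094  0.        ]
lin [-0.396  -0.2968 -0.1229] rot [-0.08  0.01  3.74]
lin [-0.5071 -0.7454 -0.0022] rot [-0.08  0.02 13.74]
```

```bash
python3 -m pendant '[{"linear":[0,0,-0.04],"delta_rot":[0,0,0]},{"linear":[0,0,-0.08],"delta_rot":[0,0,0]},{"linear":[-0.396,-0.297,-0.123],"delta_rot":[0,0,4]},{"linear":[-0.396,-0.297,-0.123],"delta_rot":[0,0,4]},{"linear":[-0.396,-0.297,-0.123],"delta_rot":[0,0,4]},{"linear":[-0.396,-0.297,-0.123],"delta_rot":[0,0,4]},{"linear":[-0.396,-0.297,-0.123],"delta_rot":[0,0,4]},{"linear":[-0.396,-0.297,-0.123],"delta_rot":[0,0,4]},{"linear":[-0.396,-0.297,-0.123],"delta_rot":[0,0,4]},{"linear":[-0.396,-0.297,-0.123],"delta_rot":[0,0,4]}]' 1
python3 - <<'E'
from h import *
delta([.50,.10,.32],down(155))
delta([.481,-.162,.24],down(150))
print(arm.state()["joint_pos"])
E
```

```text
time_s: 0.93
position: [0.403, 0.4284, 0.3275]
tool_rot: [0.176, 0.984, -0.0, -0.0]
wrist_force: [0.4, 0.1, -0.3]
width: 1.0
lin [-0.2047 -0.2745  0.0264] rot [-0.02 -0.    4.74]
lin [-0.2776 -0.5268  0.1065] rot [-0.02 -0.    9.74]
[-0.96032465  0.32603195  0.06508717  1.79291394 -0.02434761  1.02374846
  0.33128587]
```

```bash
python3 -m pendant '[{"linear":[-0.205,-0.275,0.026],"delta_rot":[0,0,5]},{"linear":[-0.205,-0.275,0.026],"delta_rot":[0,0,5]},{"linear":[-0.205,-0.275,0.026],"delta_rot":[0,0,5]},{"linear":[-0.205,-0.275,0.026],"delta_rot":[0,0,5]},{"linear":[-0.205,-0.275,0.026],"delta_rot":[0,0,5]},{"linear":[-0.205,-0.275,0.026],"delta_rot":[0,0,5]},{"linear":[-0.205,-0.275,0.026],"delta_rot":[0,0,5]},{"linear":[-0.205,-0.275,0.026],"delta_rot":[0,0,5]},{"linear":[-0.278,-0.527,0.1],"delta_rot":[0,0,10]},{"linear":[-0.278,-0.527,0.1],"delta_rot":[0,0,10]}]' 1
python3 - <<'E'
from h import *
delta([.481,-.162,.24],down(150))
print(arm.state()["joint_pos"])
E
```

```text
time_s: 1.77
position: [0.492, 0.0293, 0.28]
tool_rot: [0.264, 0.965, 0.0, 0.001]
wrist_force: [0.1, -0.8, -0.1]
width: 1.003
lin [-0.0878 -0.1703  0.0588] rot [ 0.03  0.05 -0.56]
[-0.37901737  0.24694351  0.25593155  2.05797477 -0.08264327  0.84506944
  0.96167912]
```

```bash
python3 -m pendant '[{"linear":[-0.088,-0.17,0.03],"delta_rot":[0,0,-0.5]},{"linear":[-0.088,-0.17,0.03],"delta_rot":[0,0,-0.5]},{"linear":[-0.088,-0.17,0.03],"delta_rot":[0,0,-0.5]},{"linear":[-0.088,-0.17,0.05],"delta_rot":[0,0,-0.5]},{"linear":[-0.088,-0.17,0.059],"delta_rot":[0,0,-0.5]},{"linear":[-0.088,-0.17,0.059],"delta_rot":[0,0,-0.5]},{"linear":[-0.088,-0.17,0.059],"delta_rot":[0,0,-0.5]},{"linear":[-0.088,-0.17,0.059],"delta_rot":[0,0,-0.5]}]' 1
python3 - <<'E'
from h import *
s=arm.capture("scene")[:,:,::-1];t=arm.capture("top")[:,:,::-1]
cv2.imwrite("pics/g1.png",cv2.resize(s[130:260,210:340],None,fx=4.5,fy=4.5,interpolation=3))
cv2.imwrite("pics/t1.png",cv2.resize(t[150:240,220:330],None,fx=6,fy=6,interpolation=3))
delta([.481,-.162,.15],down(150))
E
```

```text
time_s: 2.43
position: [0.482, -0.1594, 0.2211]
tool_rot: [0.257, 0.966, 0.0, -0.0]
wrist_force: [-0.5, 0.2, -0.8]
width: 0.998
lin [-0.0003 -0.0039  0.0905] rot [0.04 0.02 0.36]
```

View pics/g1.png

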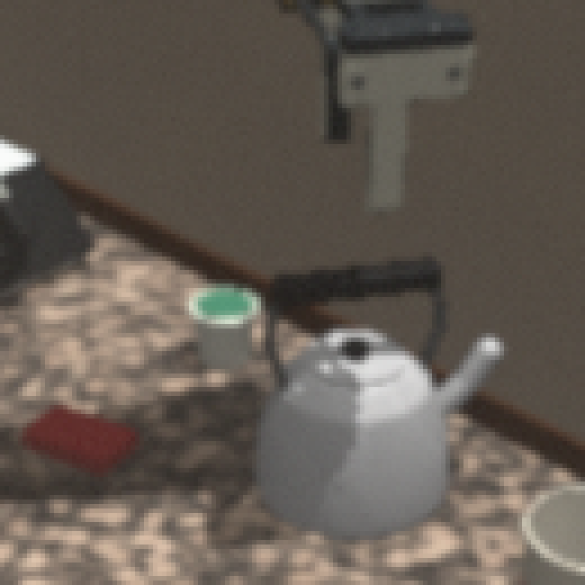

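View pics/t1.png

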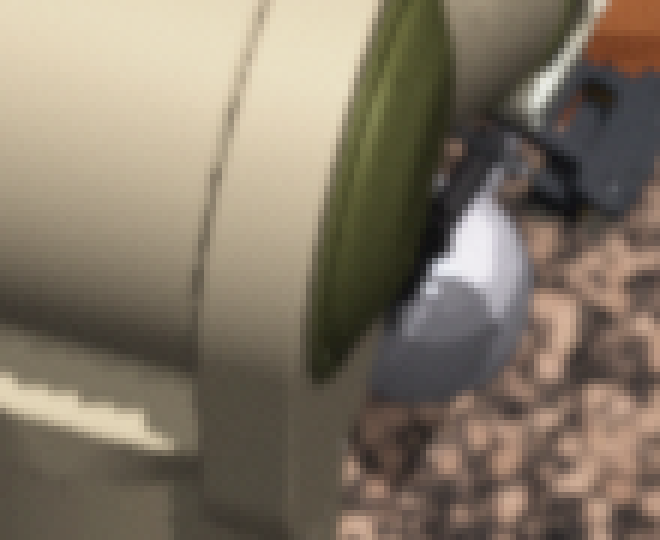

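The gripper hangs open above the handle (crop: fingers at x≈338 and 390, handle centre at (355,280)), aligned as planned. Next I descend.

```bash
python3 -m pendant '[{"linear":[0,-0.004,0.02],"delta_rot":[0,0,0]},{"linear":[0,-0.004,0.04],"delta_rot":[0,0,0]},{"linear":[0,-0.004,0.055],"delta_rot":[0,0,0]},{"linear":[0,-0.004,0.068],"delta_rot":[0,0,0]},{"linear":[0,-0.004,0.078],"delta_rot":[0,0,0]},{"linear":[0,-0.004,0.085],"delta_rot":[0,0,0]},{"linear":[0,-0.004,0.09],"delta_rot":[0,0,0]},{"linear":[0,-0.004,0.09],"delta_rot":[0,0,0]},{"linear":[0,-0.004,0.09],"delta_rot":[0,0,0]}]' 1
python3 - <<'E'
from h import *
s=arm.capture("scene")[:,:,::-1]
cv2.imwrite("pics/g2.png",cv2.resize(s[130:260,210:340],None,fx=4.5,fy=4.5,interpolation=3))
delta([.481,-.162,.15],down(150))
E
```

```text
time_s: 3.28
position: [0.4803, -0.1632, 0.1315]
tool_rot: [0.257, 0.967, 0.0, 0.0]
wrist_force: [0.0, -0.1, -0.2]
width: 0.999
lin [0.0001 0.0015 0.0005] rot [0.01 0.04 0.25]
```

View pics/g2.png

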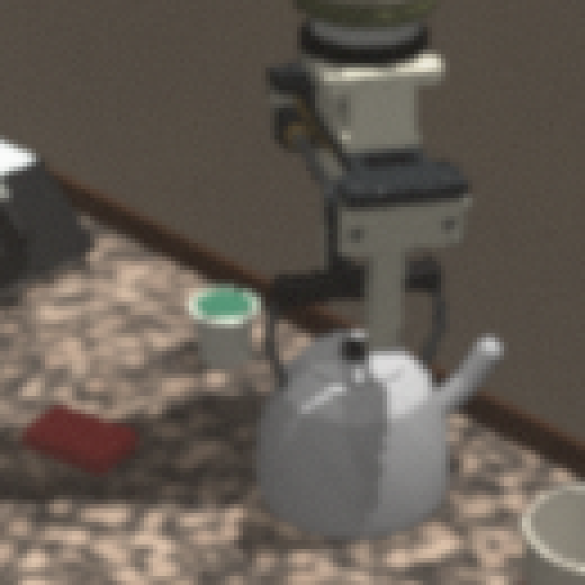

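The near finger (385,300) stands in front of the bar, with the other behind it. I'll close slowly in place.

```bash
python3 -m pendant '[{"linear":[0,0,0],"delta_rot":[0,0,0]},{"linear":[0,0,0],"delta_rot":[0,0,0]},{"linear":[0,0,0],"delta_rot":[0,0,0]},{"linear":[0,0,0],"delta_rot":[0,0,0]},{"linear":[0,0,0],"delta_rot":[0,0,0]},{"linear":[0,0,0],"delta_rot":[0,0,0]},{"linear":[0,0,0],"delta_rot":[0,0,0]},{"linear":[0,0,0],"delta_rot":[0,0,0]}]' 0
python3 - <<'E'
from h import *
s=arm.state();print(s["wrist_force"],s["torque"],s["width"]*93)
E
```

```text
time_s: 4.0
position: [0.4801, -0.1633, 0.1312]
tool_rot: [0.257, 0.966, -0.0, 0.0]
wrist_force: [-0.6, 0.3, 0.5]
width: 0.474
[-0.56233952  0.30642863  0.46214363] [ 0.01611285 -0.00709154 -0.01755998] 44.0985879042885
```

Still closing; wait more.

```bash
python3 -m pendant '[{"linear":[0,0,0],"delta_rot":[0,0,0]},{"linear":[0,0,0],"delta_rot":[0,0,0]},{"linear":[0,0,0],"delta_rot":[0,0,0]},{"linear":[0,0,0],"delta_rot":[0,0,0]},{"linear":[0,0,0],"delta_rot":[0,0,0]},{"linear":[0,0,0],"delta_rot":[0,0,0]},{"linear":[0,0,0],"delta_rot":[0,0,0]},{"linear":[0,0,0],"delta_rot":[0,0,0]}]' 0
python3 - <<'E'
from h import *
s=arm.state();print(s["wrist_force"],s["torque"],s["width"]*93)
E
```

```text
time_s: 4.67
position: [0.4801, -0.1633, 0.1312]
tool_rot: [0.257, 0.966, -0.0, 0.0]
wrist_force: [0.5, 0.3, -2.2]
width: 0.191
[ 0.45373797  0.25813468 -2.17704589] [ 0.0399188  -0.13952571  0.03281652] 17.757859949570342
```

Gripped at 18 mm. Lift smoothly.

```bash
python3 -m pendant '[{"linear":[0,0,-0.003],"delta_rot":[0,0,0]},{"linear":[0,0,-0.01],"delta_rot":[0,0,0]},{"linear":[0,0,-0.02],"delta_rot":[0,0,0]},{"linear":[0,0,-0.035],"delta_rot":[0,0,0]},{"linear":[0,0,-0.052],"delta_rot":[0,0,0]},{"linear":[0,0,-0.07],"delta_rot":[0,0,0]},{"linear":[0,0,-0.09],"delta_rot":[0,0,0]},{"linear":[0,0,-0.11],"delta_rot":[0,0,0]},{"linear":[0,0,-0.125],"delta_rot":[0,0,0]},{"linear":[0,0,-0.13],"delta_rot":[0,0,0]}]' 0
python3 - <<'E'
from h import *
s=arm.state();print(s["wrist_force"],s["torque"],s["width"]*93)
t=arm.capture("scene")[:,:,::-1]
cv2.imwrite("pics/g3.png",cv2.resize(t[70:260,180:360],None,fx=3,fy=3,interpolation=3))
delta([.50,.08,.28],down(175))
delta([.458,.3255,.28],down(190))
E
```

```text
time_s: 5.5
position: [0.4805, -0.1637, 0.2641]
tool_rot: [0.257, 0.966, 0.0, 0.002]
wrist_force: [1.2, -0.6, -6.3]
width: 0.191
[ 1.16863585 -0.57968157 -6.34296802] [-0.12802966 -0.22382161  0.00488344] 17.74150751128188
lin [0.1041 0.2211 0.0025] rot [  0.04   0.2  -24.77]
lin [0.2625 0.4134 0.0023] rot [ 1.000e-02  2.000e-01 -3.977e+01]
```

View pics/g3.png

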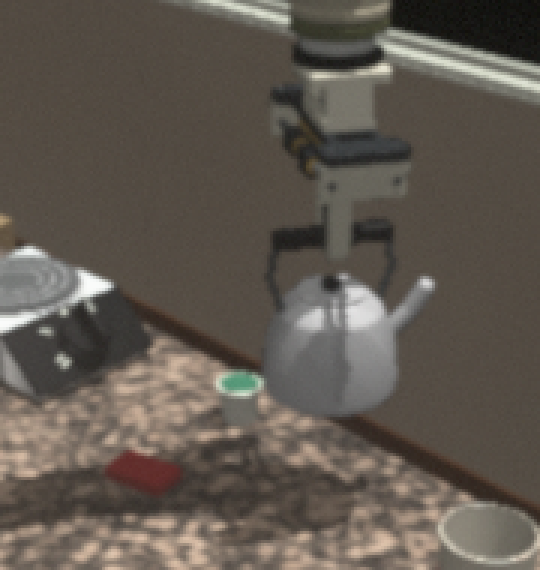

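The kettle hangs level with the finger near the middle of the bar (bar x 273–393, finger 338). Now I carry it across smoothly.

```bash
python3 -m pendant '[{"linear":[0.004,0.009,0],"delta_rot":[0,0,-1]},{"linear":[0.012,0.026,0],"delta_rot":[0,0,-3]},{"linear":[0.022,0.048,0],"delta_rot":[0,0,-5.5]},{"linear":[0.034,0.072,0],"delta_rot":[0,0,-8]},{"linear":[0.046,0.097,0],"delta_rot":[0,0,-11]},{"linear":[0.058,0.122,0],"delta_rot":[0,0,-14]},{"linear":[0.070,0.147,0],"delta_rot":[0,0,-17]},{"linear":[0.082,0.172,0],"delta_rot":[0,0,-20]},{"linear":[0.094,0.197,0],"delta_rot":[0,0,-22.5]},{"linear":[0.106,0.222,0],"delta_rot":[0,0,-25]}]' 0
python3 - <<'E'
from h import *
delta([.458,.3255,.28],down(190))
E
```

```text
time_s: 6.38
position: [0.497, 0.084, 0.26]
tool_rot: [0.04, 0.999, -0.0, -0.001]
wrist_force: [0.4, -1.0, -4.9]
width: 0.193
lin [ 0.0581  0.2377 -0.0013] rot [ -0.02  -0.14 -14.56]
```

```bash
python3 -m pendant '[{"linear":[0.006,0.026,0],"delta_rot":[0,0,-2]},{"linear":[0.013,0.055,0],"delta_rot":[0,0,-4]},{"linear":[0.020,0.084,0],"delta_rot":[0,0,-6]},{"linear":[0.028,0.113,0],"delta_rot":[0,0,-7.5]},{"linear":[0.035,0.142,0],"delta_rot":[0,0,-9]},{"linear":[0.042,0.170,0],"delta_rot":[0,0,-11]},{"linear":[0.048,0.196,0],"delta_rot":[0,0,-12.5]},{"linear":[0.053,0.217,0],"delta_rot":[0,0,-13.5]},{"linear":[0.057,0.232,0],"delta_rot":[0,0,-14.5]},{"linear":[0.058,0.238,0],"delta_rot":[0,0,-14.5]}]' 0
python3 -m pendant '[{"linear":[0,0,0],"delta_rot":[0,0,0]},{"linear":[0,0,0],"delta_rot":[0,0,0]},{"linear":[0,0,0],"delta_rot":[0,0,0]}]' 0
python3 - <<'E'
from h import *
delta([.458,.3255,.28],down(190))
t=arm.capture("scene")[:,:,::-1];p=arm.capture("top")[:,:,::-1]
cv2.imwrite("pics/g4.png",cv2.resize(t[70:220,120:260],None,fx=4,fy=4,interpolation=3))
cv2.imwrite("pics/t4.png",cv2.resize(p[140:250,90:210],None,fx=5,fy=5,interpolation=3))
E
```

```text
time_s: 7.22
position: [0.4584, 0.3267, 0.26]
tool_rot: [-0.087, 0.996, -0.0, -0.001]
wrist_force: [-0.8, -0.4, -4.9]
width: 0.192
time_s: 7.47
position: [0.4605, 0.3222, 0.2609]
tool_rot: [-0.084, 0.996, -0.001, -0.0]
wrist_force: [-0.6, -0.4, -6.0]
width: 0.19
lin [ 0.0019  0.0037 -0.0003] rot [-0.07 -0.03 -0.38]
```

View pics/g4.png

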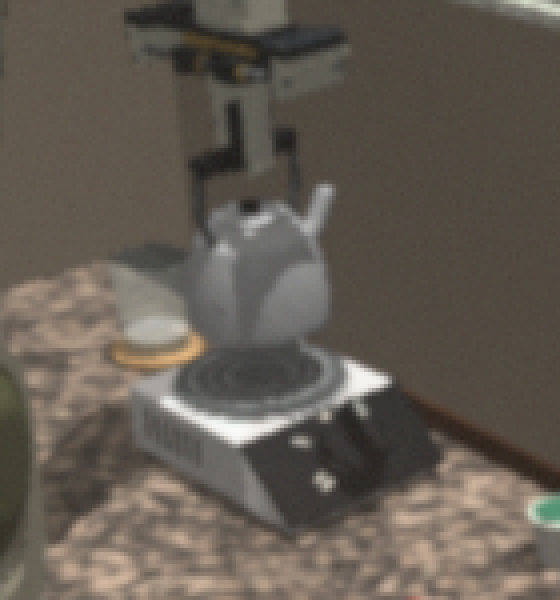

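View pics/t4.png

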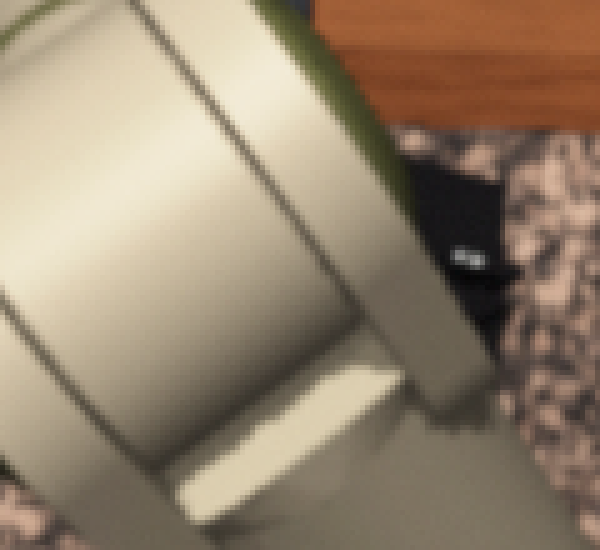

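```bash
python3 -m pendant '[{"linear":[0,0,0.004],"delta_rot":[0,0,0]},{"linear":[0.001,0.002,0.012],"delta_rot":[0,0,0]},{"linear":[0.001,0.002,0.02],"delta_rot":[0,0,0]},{"linear":[0.001,0.002,0.028],"delta_rot":[0,0,0]},{"linear":[0.001,0.002,0.035],"delta_rot":[0,0,0]},{"linear":[0.001,0.002,0.04],"delta_rot":[0,0,0]},{"linear":[0.001,0.002,0.043],"delta_rot":[0,0,0]},{"linear":[0.001,0.002,0.043],"delta_rot":[0,0,0]}]' 0
python3 - <<'E'
from h import *
delta([.458,.3255,.228],down(190))
t=np.ascontiguousarray(arm.capture("scene")[:,:,::-1])
cv2.imwrite("pics/s5.png",t)
s=arm.state();q=R.from_quat(s["tool_rot"]);g=s["position"]+q.apply([0,0,arm.pinch_z])
a=np.linspace(0,2*np.pi,60)
im=cv2.resize(t[70:220,120:260],None,fx=5,fy=5,interpolation=3)
def dr(P,c):
    for u in proj("scene",P):
        cv2.circle(im,(int((u[0]-120+.5)*5),int((u[1]-70+.5)*5)),1,c,-1)
zb=g[2]-.15
dr(np.c_[g[0]+.06*np.cos(a),g[1]+.06*np.sin(a),0*a+zb],(0,0,255))
dr(np.c_[.458+.075*np.cos(a),.3255+.075*np.sin(a),0*a+.078],(0,255,0))
cv2.imwrite("pics/g5.png",im);print(zb)
E
```

```text
time_s: 8.23
position: [0.4586, 0.3256, 0.2173]
tool_rot: [-0.085, 0.996, -0.0, -0.001]
wrist_force: [-0.5, -0.6, -5.3]
width: 0.19
lin [0.0006 0.     0.0081] rot [-0.04 -0.07 -0.26]
0.08662873572523194
```

View pics/g5.png

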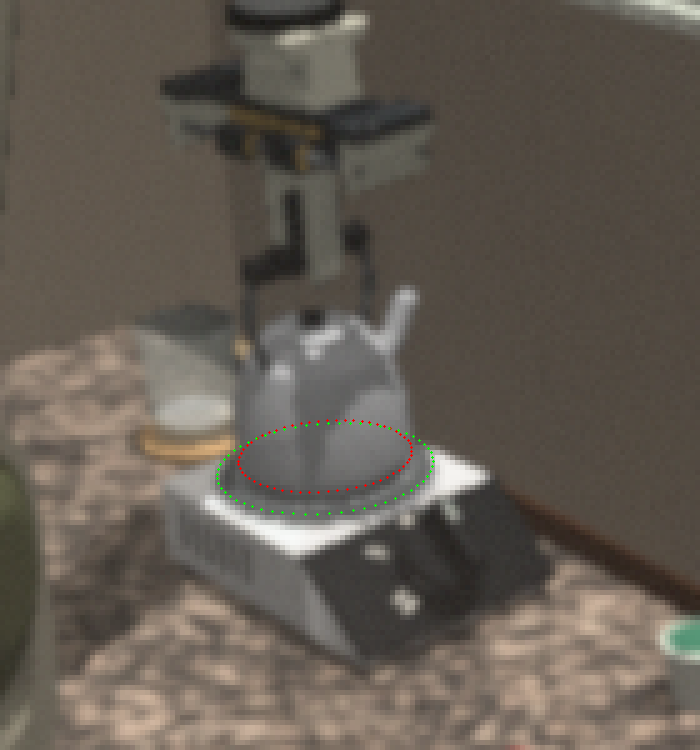

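The drawn plate outline (green) and kettle base (red) both match the picture, so the kettle is centred and level. Now a gentle lowering.

```bash
python3 -m pendant '[{"linear":[0,0,0.001],"delta_rot":[0,0,0]},{"linear":[0,0,0.002],"delta_rot":[0,0,0]},{"linear":[0,0,0.003],"delta_rot":[0,0,0]},{"linear":[0,0,0.004],"delta_rot":[0,0,0]},{"linear":[0,0,0.005],"delta_rot":[0,0,0]},{"linear":[0,0,0.006],"delta_rot":[0,0,0]},{"linear":[0,0,0.007],"delta_rot":[0,0,0]},{"linear":[0,0,0.007],"delta_rot":[0,0,0]}]' 0
python3 -m pendant '[{"linear":[0,0,0.0005],"delta_rot":[0,0,0]},{"linear":[0,0,0.001],"delta_rot":[0,0,0]},{"linear":[0,0,0.001],"delta_rot":[0,0,0]}]' 0
python3 -m pendant '[{"linear":[0,0,0.0005],"delta_rot":[0,0,0]},{"linear":[0,0,0.001],"delta_rot":[0,0,0]},{"linear":[0,0,0.001],"delta_rot":[0,0,0]}]' 0
```

```text
time_s: 8.95
position: [0.4588, 0.3257, 0.211]
tool_rot: [-0.085, 0.996, -0.0, -0.0]
wrist_force: [-0.8, -0.6, -6.6]
width: 0.19
time_s: 9.2
position: [0.4588, 0.3258, 0.2101]
tool_rot: [-0.085, 0.996, -0.0, -0.0]
wrist_force: [0.8, 0.7, -5.0]
width: 0.191
time_s: 9.45
position: [0.4589, 0.3258, 0.2092]
tool_rot: [-0.085, 0.996, 0.0, 0.0]
wrist_force: [-0.0, 0.3, -4.8]
width: 0.188
```

```bash
python3 -m pendant '[{"linear":[0,0,0.0005],"delta_rot":[0,0,0]},{"linear":[0,0,0.001],"delta_rot":[0,0,0]},{"linear":[0,0,0.001],"delta_rot":[0,0,0]}]' 0
python3 -c "
from h import *
print(arm.state()['wrist_force'],arm.state()['torque'])"
```

```text
time_s: 9.7
position: [0.459, 0.3258, 0.2092]
tool_rot: [-0.085, 0.996, 0.0, 0.0]
wrist_force: [-1.8, -2.2, 6.6]
width: 0.191
[-1.77672296 -2.19487424  6.64749718] [-0.45949171  0.49364757  0.03077438]
```

Seated. I ease off half a millimetre and open.

```bash
python3 -m pendant '[{"linear":[0,0,-0.0005],"delta_rot":[0,0,0]},{"linear":[0,0,-0.0005],"delta_rot":[0,0,0]}]' 0
python3 -m pendant '[{"linear":[0,0,0],"delta_rot":[0,0,0]},{"linear":[0,0,0],"delta_rot":[0,0,0]},{"linear":[0,0,0],"delta_rot":[0,0,0]},{"linear":[0,0,0],"delta_rot":[0,0,0]},{"linear":[0,0,0],"delta_rot":[0,0,0]},{"linear":[0,0,0],"delta_rot":[0,0,0]},{"linear":[0,0,0],"delta_rot":[0,0,0]},{"linear":[0,0,0],"delta_rot":[0,0,0]},{"linear":[0,0,0],"delta_rot":[0,0,0]},{"linear":[0,0,0],"delta_rot":[0,0,0]}]' 0.7
python3 -m pendant '[{"linear":[0,0,-0.01],"delta_rot":[0,0,0]},{"linear":[0,0,-0.03],"delta_rot":[0,0,0]},{"linear":[0,0,-0.06],"delta_rot":[0,0,0]},{"linear":[0,0,-0.09],"delta_rot":[0,0,0]},{"linear":[0,0,-0.12],"delta_rot":[0,0,0]},{"linear":[0,0,-0.12],"delta_rot":[0,0,0]}]' 0.7
python3 - <<'E'
from h import *
t=np.ascontiguousarray(arm.capture("scene")[:,:,::-1])
im=cv2.resize(t[70:220,120:260],None,fx=5,fy=5,interpolation=3)
cv2.imwrite("pics/g6.png",im);print(arm.state()["joint_pos"])
# knob geometry
yaw=np.radians(93);c=np.array([.458,.3255,0])
xh=np.array([np.cos(yaw),np.sin(yaw),0]);yh=np.array([-np.sin(yaw),np.cos(yaw),0]);zh=np.array([0,0,1.])
n=-np.sin(np.radians(40))*xh+np.cos(np.radians(40))*zh
u=np.cos(np.radians(40))*xh+np.sin(np.radians(40))*zh
base=c-.116*xh+.044*zh; g=base+.037*n
print("grip",g,"n",n,"u",u)
r=R.from_matrix(np.c_[u,np.cross(-n,u),-n]);print(r.as_matrix())
delta(g+.12*n,r)
np.savez("knob.npz",g=g,n=n,u=u,r=r.as_quat())
im2=im
for P in [base,g,g+.028*u,g-.028*u]: print(proj("scene",P),proj("top",P))
E
```

```text
time_s: 9.87
position: [0.459, 0.3258, 0.2092]
tool_rot: [-0.085, 0.996, 0.0, 0.0]
wrist_force: [-1.4, -1.9, 3.3]
width: 0.192
time_s: 10.7
position: [0.4589, 0.3258, 0.2087]
tool_rot: [-0.085, 0.996, 0.0, 0.0]
wrist_force: [-0.5, 0.7, -0.2]
width: 0.7
time_s: 11.2
position: [0.4607, 0.3272, 0.3352]
tool_rot: [-0.085, 0.996, 0.003, 0.004]
wrist_force: [0.5, 0.1, 0.2]
width: 0.701
[-0.73250365  0.28624585  0.01890124  1.83825825 -0.00623807  1.01080467
  1.02950903]
grip [0.46531568 0.18590843 0.07234364] n [ 0.0336409  -0.64190669  0.76604444] u [-0.04009167  0.76499461  0.64278761]
[[-4.00916685e-02  9.98629535e-01 -3.36409042e-02]
 [ 7.64994606e-01  5.23359562e-02  6.41906692e-01]
 [ 6.42787610e-01  5.55111512e-17 -7.66044443e-01]]
lin [ 0.0271 -0.2048  0.1818] rot [-33.24  29.96  92.51]
[[206.28466743 182.1473969 ]] [[179.9536862  196.50403558]]
[[210.31489489 176.88500723]] [[185.76539598 193.62667524]]
[[205.88692267 170.03122535]] [[178.4142583 191.8669726]]
[[214.77186471 183.78460026]] [[192.94987061 195.34539985]]
```

View pics/g6.png

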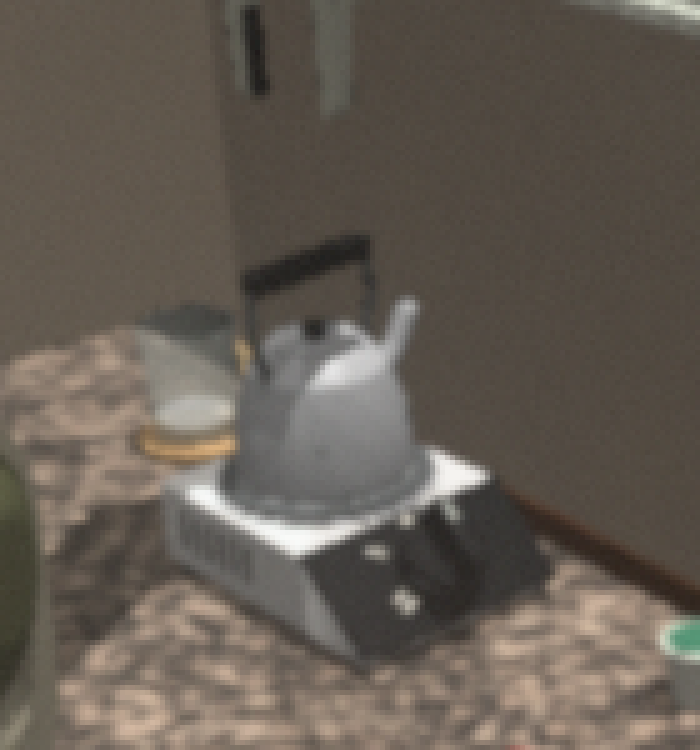

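The kettle is standing upright on the plate (base at about (325,490), within the plate ring). I'll check the knob geometry with the pointer.

```bash
python3 - <<'E'
from h import *
def o(x0,y0,f,x,y): return (x0+(x+.5)/f-.5, y0+(y+.5)/f-.5)
np.set_printoptions(precision=4,suppress=True)
k=np.load("knob.npz");g,n,u=k["g"],k["n"],k["u"];v=np.cross(n,u)
for nm,a,b in(("ptr/ptr",(520,298),(525,265)),("scene520 vs right mark",(520,298),(592,252)),("low",(402,362),(515,360)),("high",(447,442),(592,384)),("dot",(452,310),(487,275))):
    P,e=tri(o(145,135,8,*a),o(110,160,8,*b)); d=P-g; print(nm,P,e,"uvn",d@u,d@v,d@n)
s=cv2.imread("pics/scene0.png");t=cv2.imread("pics/top0.png")
S=cv2.resize(s[160:200,185:230],None,fx=16,fy=14,interpolation=3);T=cv2.resize(t[175:225,160:205],None,fx=16,fy=12,interpolation=3)
for im,nm,x0,y0,fx,fy in((S,"scene",185,160,16,14),(T,"top",160,175,16,12)):
    im[:]=np.clip(im.astype(int)*3,0,255)
    for du in(-.028,.028):
        for dv in(-.007,.007):
            for h in(-.013,.013):
                p=proj(nm,g+du*u+dv*v+h*n)[0];cv2.circle(im,(int((p[0]-x0+.5)*fx),int((p[1]-y0+.5)*fy)),3,(0,0,255) if h>0 else (255,0,0),-1)
    for h in np.linspace(0,6.28,40):
        p=proj(nm,g-.037*n+.01*n+.03*(np.cos(h)*u+np.sin(h)*v))[0];cv2.circle(im,(int((p[0]-x0+.5)*fx),int((p[1]-y0+.5)*fy)),1,(0,255,0),-1)
cv2.imwrite("pics/k1.png",S);cv2.imwrite("pics/k2.png",T)
E
```

```text
ptr/ptr [0.4748 0.2171 0.0739] 0.017749569201219447 uvn 0.024475824325510112 -0.011139302489407655 -0.018528767807719858
scene520 vs right mark [0.4679 0.1913 0.0885] 0.0009209788085389293 uvn 0.014356998809209104 -0.002847271595990068 0.008984472638298126
low [0.4293 0.2242 0.0597] 0.0012291601563965864 uvn 0.022602487153635137 0.03394726160026695 -0.035447833720172836
high [0.4291 0.1959 0.0329] 9.257198168822111e-06 uvn -0.016314356974102114 0.03560895706151654 -0.03783498823559431
dot [0.4642 0.2377 0.067 ] 0.0004101965690703518 uvn 0.03625643859687441 -0.0015960127875336838 -0.03741364467678946
```

View pics/k1.png

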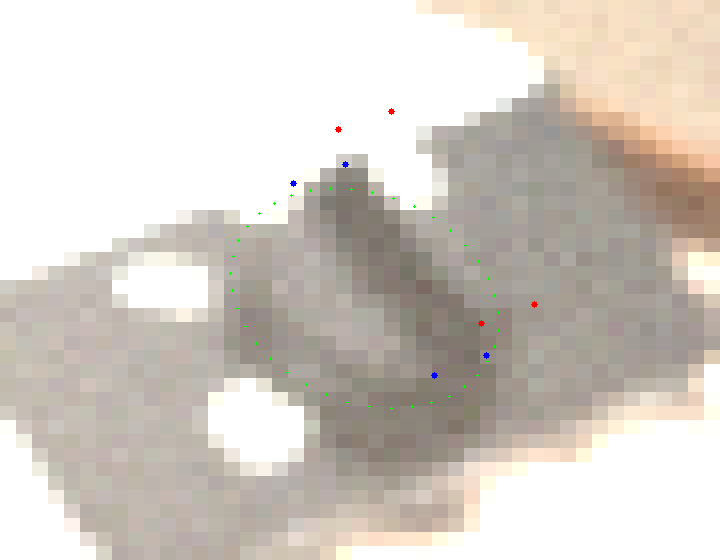

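View pics/k2.png

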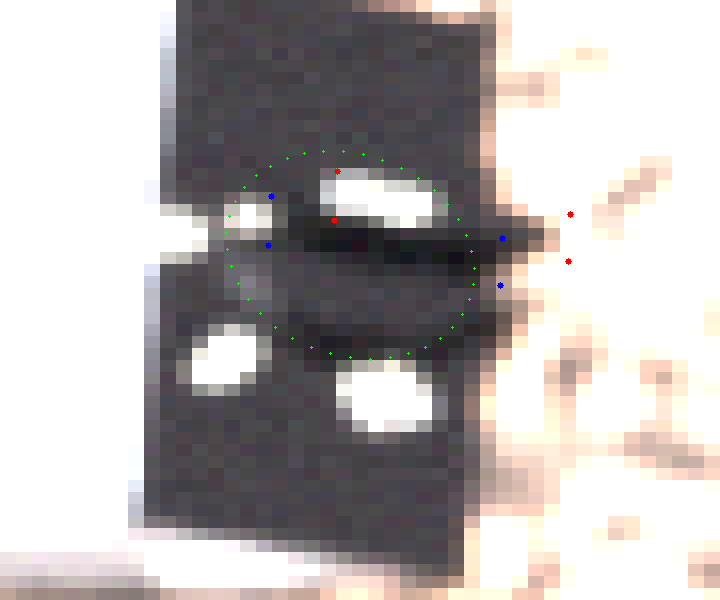

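Mark positions match the model to about 1 mm (low mark predicted (22,34.5) mm, measured (22.6,33.9)). Now I bring the tool round to the knob axis.

```bash
python3 - <<'E'
from h import *
k=np.load("knob.npz");g,n=k["g"],k["n"];r=R.from_quat(k["r"])
s=arm.state();q=R.from_quat(s["tool_rot"])
d=(q.inv()*r).as_rotvec()
delta([.465,.13,.35],q*R.from_rotvec(d*.6),tip=True)
delta(g+.12*n,r)
for f in (.2,.4,.6,.8): print(f,(q*R.from_rotvec(d*f)).apply([0,0,1]))
E
```

```text
lin [ 0.0282 -0.1946 -0.0183] rot [-19.94  17.98  55.51]
lin [ 0.0271 -0.2048  0.1818] rot [-33.24  29.96  92.51]
0.2 [-0.09986253  0.1182767  -0.9879464 ]
0.4 [-0.16045399  0.25700004 -0.95299816]
0.6 [-0.1692366   0.40262522 -0.89958429]
0.8 [-0.12509229  0.53661327 -0.83450471]
```

```bash
python3 -m pendant '[{"linear":[0.003,-0.022,-0.018],"delta_rot":[-2,2,6]},{"linear":[0.006,-0.044,-0.018],"delta_rot":[-4,4,12]},{"linear":[0.01,-0.066,-0.018],"delta_rot":[-6,6,18]},{"linear":[0.013,-0.088,-0.018],"delta_rot":[-9,8,25]},{"linear":[0.016,-0.110,-0.018],"delta_rot":[-11,10,31]},{"linear":[0.019,-0.132,-0.018],"delta_rot":[-13,12,37]},{"linear":[0.022,-0.154,-0.018],"delta_rot":[-15,14,43]},{"linear":[0.025,-0.176,-0.018],"delta_rot":[-18,16,49]},{"linear":[0.028,-0.195,-0.018],"delta_rot":[-20,18,55.5]},{"linear":[0.028,-0.195,-0.018],"delta_rot":[-20,18,55.5]}]' 0.7
python3 - <<'E'
from h import *
k=np.load("knob.npz");g,n=k["g"],k["n"];r=R.from_quat(k["r"])
print(arm.state()["joint_pos"]);delta(g+.10*n,r)
E
```

```text
time_s: 12.08
position: [0.4643, 0.1233, 0.3457]
tool_rot: [0.394, 0.892, 0.153, -0.164]
wrist_force: [0.4, -0.3, -0.3]
width: 0.699
[-0.27732625  0.25315353  0.24580323  1.9558206  -0.52543119  1.17077689
  0.97035018]
lin [-0.0826 -0.0208  0.1936] rot [-13.31  12.1   36.  ]
```

```bash
python3 -m pendant '[{"linear":[-0.010,-0.002,0.023],"delta_rot":[-1.7,1.5,4.5]},{"linear":[-0.021,-0.005,0.048],"delta_rot":[-3.3,3,9]},{"linear":[-0.031,-0.008,0.073],"delta_rot":[-5,4.5,13.5]},{"linear":[-0.042,-0.01,0.098],"delta_rot":[-6.7,6,18]},{"linear":[-0.052,-0.013,0.122],"delta_rot":[-8.3,7.5,22.5]},{"linear":[-0.062,-0.016,0.146],"delta_rot":[-10,9,27]},{"linear":[-0.073,-0.018,0.17],"delta_rot":[-11.6,10.5,31.5]},{"linear":[-0.083,-0.021,0.194],"delta_rot":[-13.3,12.1,36]},{"linear":[-0.083,-0.021,0.194],"delta_rot":[-13.3,12.1,36]},{"linear":[-0.083,-0.021,0.194],"delta_rot":[-13.3,12.1,36]}]' 0.7
python3 - <<'E'
from h import *
k=np.load("knob.npz");g,n=k["g"],k["n"];r=R.from_quat(k["r"])
print(arm.state()["joint_pos"]);delta(g+.10*n,r);delta(g+.003*n,r)
s=arm.capture("scene")[:,:,::-1];t=arm.capture("top")[:,:,::-1]
cv2.imwrite("pics/g7.png",cv2.resize(s[90:220,130:270],None,fx=5,fy=5,interpolation=2))
cv2.imwrite("pics/t7.png",cv2.resize(t[140:260,100:230],None,fx=5,fy=5,interpolation=2))
E
```

```text
time_s: 12.92
position: [0.4674, 0.1386, 0.1336]
tool_rot: [0.643, 0.684, 0.236, -0.251]
wrist_force: [-1.7, -1.1, 0.3]
width: 0.701
[ 0.25892589  0.61073733 -0.29832575  2.25333833 -1.03680776  0.62991085
  1.02493066]
lin [-0.0031  0.0003 -0.0039] rot [-0.41 -0.29  0.45]
lin [-0.0036  0.001   0.0931] rot [-0.41 -0.29  0.45]
```

View pics/g7.png

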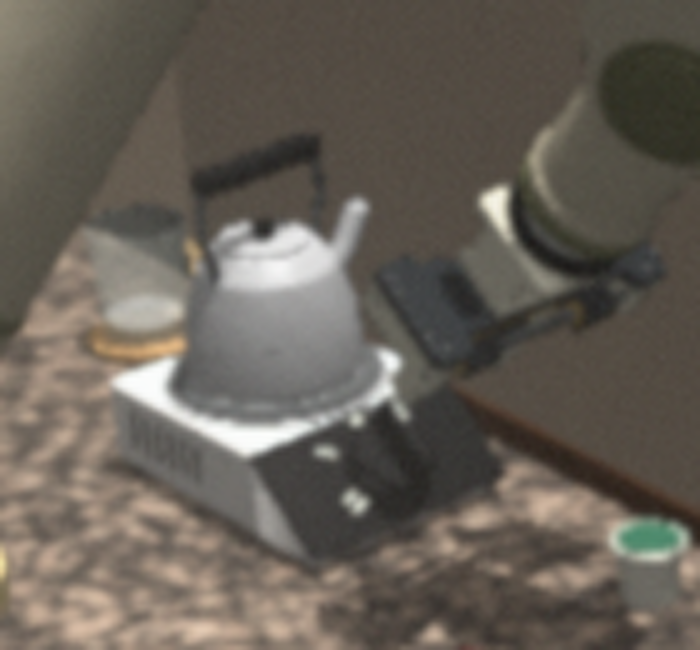

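View pics/t7.png

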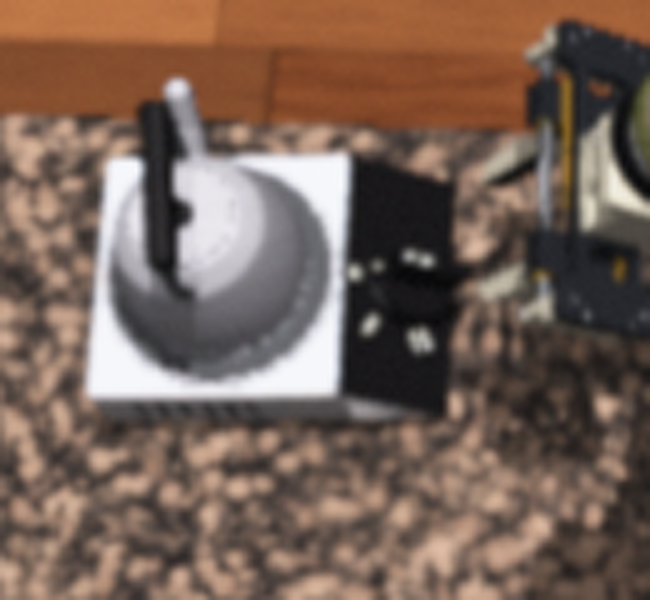

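The tool is lined up on the knob's axis and clear of the kettle (top crop: fingers (510,160) and (505,280), knob bar (430,275)). Joint 5 is close to its limit, so I approach in steps.

```bash
python3 -m pendant '[{"linear":[-0.003,0.0005,0.01],"delta_rot":[0,0,0]},{"linear":[-0.003,0.0005,0.02],"delta_rot":[0,0,0]},{"linear":[-0.003,0.0005,0.03],"delta_rot":[0,0,0]},{"linear":[-0.003,0.0005,0.04],"delta_rot":[0,0,0]},{"linear":[-0.003,0.0005,0.05],"delta_rot":[0,0,0]},{"linear":[-0.003,0.0005,0.05],"delta_rot":[0,0,0]},{"linear":[-0.003,0.0005,0.05],"delta_rot":[0,0,0]}]' 0.45
python3 - <<'E'
from h import *
k=np.load("knob.npz");g,n=k["g"],k["n"];r=R.from_quat(k["r"])
print(arm.state()["joint_pos"]);delta(g+.003*n,r)
E
```

```text
time_s: 13.6
position: [0.4672, 0.1699, 0.0947]
tool_rot: [0.64, 0.688, 0.234, -0.249]
wrist_force: [0.4, 0.4, -0.4]
width: 0.45
[ 0.34460433  0.71937336 -0.52819275  2.26782414 -1.03603479  0.42046693
  0.99824247]
lin [-0.002  -0.0007  0.0433] rot [-0.5   0.04  0.94]
```

```bash
python3 -m pendant '[{"linear":[-0.002,-0.0005,0.008],"delta_rot":[0,0,0.9]},{"linear":[-0.002,-0.0005,0.016],"delta_rot":[0,0,0.9]},{"linear":[-0.002,-0.0005,0.024],"delta_rot":[0,0,0.9]},{"linear":[-0.002,-0.0005,0.031],"delta_rot":[0,0,0.9]},{"linear":[-0.002,-0.0005,0.037],"delta_rot":[0,0,0.9]},{"linear":[-0.002,-0.0005,0.043],"delta_rot":[0,0,0.9]},{"linear":[-0.002,-0.0005,0.043],"delta_rot":[0,0,0.9]},{"linear":[-0.002,-0.0005,0.043],"delta_rot":[0,0,0.9]}]' 0.45
python3 - <<'E'
from h import *
k=np.load("knob.npz");g,n=k["g"],k["n"];r=R.from_quat(k["r"])
print(arm.state()["joint_pos"]);delta(g+.003*n,r)
s=arm.capture("scene")[:,:,::-1];t=arm.capture("top")[:,:,::-1]
cv2.imwrite("pics/g8.png",cv2.resize(s[90:220,130:270],None,fx=5,fy=5,interpolation=2))
cv2.imwrite("pics/t8.png",cv2.resize(t[140:260,100:230],None,fx=5,fy=5,interpolation=2))
E
```

```text
time_s: 14.27
position: [0.4656, 0.1952, 0.0606]
tool_rot: [0.647, 0.682, 0.233, -0.25]
wrist_force: [0.7, -2.0, 4.4]
width: 0.456
[ 0.39376989  0.83389679 -0.6892329   2.27942386 -1.03576635  0.24148979
  0.96887431]
lin [ 0.0005 -0.0007  0.0008] rot [-0.37 -0.01 -0.09]
```

View pics/g8.png

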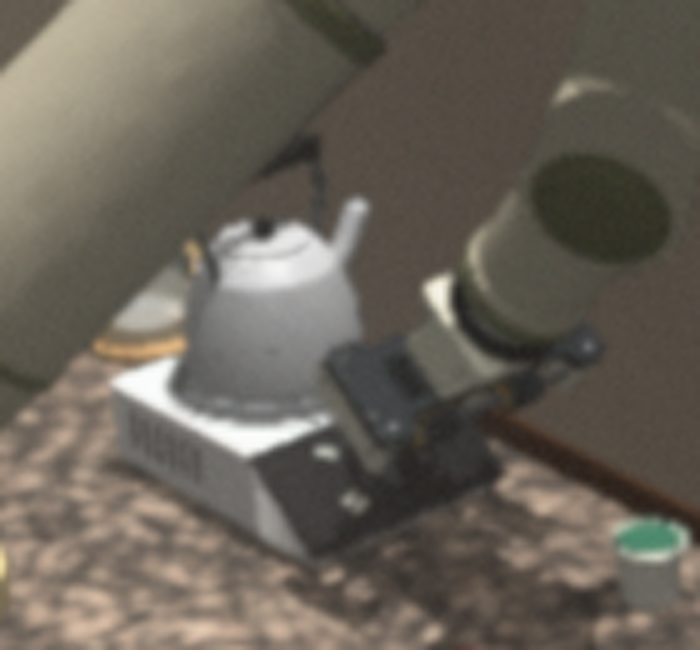

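View pics/t8.png

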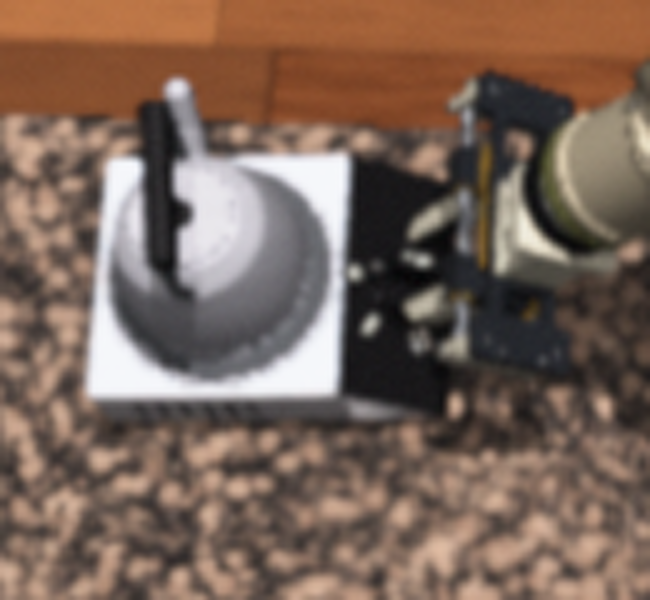

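Contact of about 5 N along the axis: the finger tips rest on the knob's skirt, with the bar between the fingers (top crop (430,220)/(430,305)). I back off 2 mm and close.

```bash
python3 -m pendant '[{"linear":[0,0,-0.002],"delta_rot":[0,0,0]},{"linear":[0,0,-0.003],"delta_rot":[0,0,0]},{"linear":[0,0,-0.003],"delta_rot":[0,0,0]}]' 0.45
python3 -m pendant '[{"linear":[0,0,0],"delta_rot":[0,0,0]},{"linear":[0,0,0],"delta_rot":[0,0,0]},{"linear":[0,0,0],"delta_rot":[0,0,0]},{"linear":[0,0,0],"delta_rot":[0,0,0]},{"linear":[0,0,0],"delta_rot":[0,0,0]},{"linear":[0,0,0],"delta_rot":[0,0,0]},{"linear":[0,0,0],"delta_rot":[0,0,0]},{"linear":[0,0,0],"delta_rot":[0,0,0]},{"linear":[0,0,0],"delta_rot":[0,0,0]},{"linear":[0,0,0],"delta_rot":[0,0,0]}]' 0
python3 - <<'E'
from h import *
k=np.load("knob.npz");g,n=k["g"],k["n"];r=R.from_quat(k["r"])
s=arm.state();print(s["joint_pos"],s["wrist_force"],s["wrist_force"]@n,s["torque"],s["width"]*93);delta(g,r)
E
```

```text
time_s: 14.62
position: [0.4652, 0.1932, 0.0631]
tool_rot: [0.646, 0.682, 0.233, -0.251]
wrist_force: [0.2, 0.2, 0.5]
width: 0.455
time_s: 15.45
position: [0.4655, 0.1934, 0.0628]
tool_rot: [0.647, 0.682, 0.233, -0.251]
wrist_force: [1.0, 1.2, -1.1]
width: 0.148
[ 0.39436164  0.82733922 -0.68360674  2.2791413  -1.03122385  0.25075206
  0.96495568] [ 1.01484654  1.15556871 -1.14055438] -1.5813422755157727 [-0.63694487 -0.26178339 -0.19274761] 13.806457148173166
lin [ 0.0004 -0.0006  0.0067] rot [-0.37 -0.03 -0.1 ]
```

Bar gripped at 14 mm. Press in.

```bash
python3 -m pendant '[{"linear":[0,0,0.002],"delta_rot":[0,0,0]},{"linear":[0,0,0.004],"delta_rot":[0,0,0]},{"linear":[0,0,0.006],"delta_rot":[0,0,0]},{"linear":[0,0,0.008],"delta_rot":[0,0,0]},{"linear":[0,0,0.009],"delta_rot":[0,0,0]},{"linear":[0,0,0.010],"delta_rot":[0,0,0]},{"linear":[0,0,0.010],"delta_rot":[0,0,0]},{"linear":[0,0,0.010],"delta_rot":[0,0,0]}]' 0
python3 - <<'E'
from h import *
k=np.load("knob.npz");g,n=k["g"],k["n"];r=R.from_quat(k["r"])
s=arm.state();print(s["joint_pos"],s["wrist_force"],s["wrist_force"]@n,s["torque"],s["width"]*93);delta(g,r)
E
```

```text
time_s: 16.12
position: [0.4652, 0.1996, 0.0553]
tool_rot: [0.647, 0.682, 0.233, -0.251]
wrist_force: [1.2, -5.5, 8.8]
width: 0.146
[ 0.40028999  0.85391344 -0.71472044  2.28092111 -1.03150652  0.2116972
  0.96269914] [ 1.16508744 -5.53792481  8.82239205] 10.352369997937195 [-0.38092525 -0.05845928 -0.05097474] 13.53851607718676
lin [ 0.0004 -0.0006 -0.003 ] rot [-0.35 -0.05 -0.11]
```

```bash
python3 -m pendant '[{"linear":[0,0,0.0008],"delta_rot":[0,0,-1]},{"linear":[0,0,0.0008],"delta_rot":[0,0,-3]},{"linear":[0,0,0.0008],"delta_rot":[0,0,-6]},{"linear":[0,0,0.0008],"delta_rot":[0,0,-9]},{"linear":[0,0,0.0008],"delta_rot":[0,0,-12]},{"linear":[0,0,0.0008],"delta_rot":[0,0,-15]},{"linear":[0,0,0.0008],"delta_rot":[0,0,-18]},{"linear":[0,0,0.0008],"delta_rot":[0,0,-20]},{"linear":[0,0,0.0008],"delta_rot":[0,0,-20]}]' 0
cat > st.py <<'E'
from h import *
np.set_printoptions(precision=4,suppress=True)
k=np.load("knob.npz");g,n=k["g"],k["n"];r=R.from_quat(k["r"])
s=arm.state();print(s["joint_pos"],"Fn",s["wrist_force"]@n,"Tn",s["torque"]@n,s["torque"],s["width"]*93)
d=(r.inv()*R.from_quat(s["tool_rot"])).as_rotvec(degrees=True);print("turn",d)
delta(g,r)
E
python3 st.py
```

```text
time_s: 16.87
position: [0.4656, 0.2001, 0.0549]
tool_rot: [0.518, 0.784, 0.274, -0.206]
wrist_force: [0.7, -6.7, 8.8]
width: 0.147
[ 0.4323  0.8743 -0.7688  2.2788 -0.8823  0.1757  1.1644] Fn 11.059458557600351 Tn 0.011150194001170908 [-0.263  -0.232  -0.1683] 13.652330699887539
turn [  0.2941   0.1005 -20.019 ]
lin [ 0.0007 -0.0008 -0.0037] rot [-0.29 -0.1  20.02]
```

```bash
python3 -m pendant '[{"linear":[0,0,0],"delta_rot":[0,0,-2]},{"linear":[0,0,0],"delta_rot":[0,0,-5]},{"linear":[0,0,0],"delta_rot":[0,0,-8]},{"linear":[0,0,0],"delta_rot":[0,0,-11]},{"linear":[0,0,0],"delta_rot":[0,0,-14]},{"linear":[0,0,0],"delta_rot":[0,0,-17]},{"linear":[0,0,0],"delta_rot":[0,0,-19]},{"linear":[0,0,0],"delta_rot":[0,0,-20]},{"linear":[0,0,0],"delta_rot":[0,0,-20]}]' 0
python3 st.py
```

```text
time_s: 17.62
position: [0.4659, 0.2003, 0.055]
tool_rot: [0.374, 0.862, 0.305, -0.155]
wrist_force: [1.6, -5.2, 9.9]
width: 0.149
[ 0.4555  0.8894 -0.8079  2.2771 -0.7257  0.1536  1.3557] Fn 11.001818128435724 Tn -0.020921182881800622 [-0.1155 -0.3046 -0.2775] 13.874313692379774
turn [  0.2449   0.1437 -39.9685]
lin [ 0.001  -0.0009 -0.0037] rot [-0.24 -0.14 39.97]
```

```bash
python3 -m pendant '[{"linear":[0,0,0],"delta_rot":[0,0,-2]},{"linear":[0,0,0],"delta_rot":[0,0,-5]},{"linear":[0,0,0],"delta_rot":[0,0,-8]},{"linear":[0,0,0],"delta_rot":[0,0,-11]},{"linear":[0,0,0],"delta_rot":[0,0,-14]},{"linear":[0,0,0],"delta_rot":[0,0,-16]},{"linear":[0,0,0],"delta_rot":[0,0,-17.3]},{"linear":[0,0,0],"delta_rot":[0,0,-17.3]},{"linear":[0,0,0],"delta_rot":[0,0,-17.3]}]' 0
python3 st.py
```

```text
time_s: 18.37
position: [0.4661, 0.2005, 0.0552]
tool_rot: [0.241, 0.908, 0.325, -0.107]
wrist_force: [3.1, -5.4, 10.0]
width: 0.146
[ 0.4713  0.9004 -0.8355  2.276  -0.5869  0.1407  1.5178] Fn 11.211634057241058 Tn 0.02607225004719838 [ 0.0838 -0.4636 -0.3581] 13.596094311603936
turn [  0.2041   0.1849 -57.2345]
lin [ 0.0013 -0.0009 -0.0037] rot [-0.2  -0.18 57.23]
```

At 57.2° with about 11 N push and no residual axial torque. I'll let it rise while still lightly held and watch the force.

```bash
python3 -m pendant '[{"linear":[0,0,-0.002],"delta_rot":[0,0,0]},{"linear":[0,0,-0.004],"delta_rot":[0,0,0]},{"linear":[0,0,-0.006],"delta_rot":[0,0,0]},{"linear":[0,0,-0.007],"delta_rot":[0,0,0]},{"linear":[0,0,-0.007],"delta_rot":[0,0,0]}]' 0
python3 st.py
```

```text
time_s: 18.78
position: [0.4664, 0.196, 0.0605]
tool_rot: [0.241, 0.908, 0.325, -0.107]
wrist_force: [1.9, -1.9, 6.4]
width: 0.148
[ 0.479   0.8869 -0.832   2.2742 -0.5854  0.1592  1.517 ] Fn 6.135675712988991 Tn 0.034391996703775796 [ 0.0036 -0.4476 -0.3303] 13.778689949758137
turn [  0.2099   0.1805 -57.2312]
lin [ 0.0013 -0.0009  0.0033] rot [-0.21 -0.18 57.23]
```

It follows outward (6 N still pushing at ~3 mm in), so the mark has caught it. Release the rest of the way.

```bash
python3 -m pendant '[{"linear":[0,0,-0.001],"delta_rot":[0,0,0]},{"linear":[0,0,-0.002],"delta_rot":[0,0,0]},{"linear":[0,0,-0.003],"delta_rot":[0,0,0]},{"linear":[0,0,-0.003],"delta_rot":[0,0,0]}]' 0
python3 st.py
python3 -m pendant '[{"linear":[0,0,0],"delta_rot":[0,0,0]},{"linear":[0,0,0],"delta_rot":[0,0,0]},{"linear":[0,0,0],"delta_rot":[0,0,0]},{"linear":[0,0,0],"delta_rot":[0,0,0]},{"linear":[0,0,0],"delta_rot":[0,0,0]},{"linear":[0,0,0],"delta_rot":[0,0,0]},{"linear":[0,0,0],"delta_rot":[0,0,0]}]' 0.45
python3 st.py
```

```text
time_s: 19.12
position: [0.4665, 0.1942, 0.0627]
tool_rot: [0.241, 0.908, 0.325, -0.107]
wrist_force: [2.7, -1.3, 5.1]
width: 0.146
[ 0.4822  0.8814 -0.8306  2.2733 -0.5847  0.1669  1.5167] Fn 4.786930008708998 Tn 0.07378534737960042 [ 0.0448 -0.532  -0.3514] 13.581208622742505
turn [  0.2158   0.1864 -57.229 ]
lin [ 0.0013 -0.0009  0.0062] rot [-0.22 -0.19 57.23]
time_s: 19.7
position: [0.4652, 0.1939, 0.0622]
tool_rot: [0.241, 0.908, 0.325, -0.108]
wrist_force: [-1.4, -2.4, 1.7]
width: 0.449
[ 0.4818  0.8818 -0.8294  2.2746 -0.5845  0.1676  1.5168] Fn 2.772699044431411 Tn -0.006352557978583042 [-0.8249  0.0848  0.099 ] 41.742149097288845
turn [  0.3447   0.2335 -57.1932]
lin [0.0004 0.0002 0.0059] rot [-0.34 -0.23 57.19]
```

```bash
python3 -m pendant '[{"linear":[0,0,-0.003],"delta_rot":[0,0,0]},{"linear":[0,0,-0.008],"delta_rot":[0,0,0]},{"linear":[0,0,-0.02],"delta_rot":[0,0,0]},{"linear":[0,0,-0.04],"delta_rot":[0,0,0]},{"linear":[0,0,-0.06],"delta_rot":[0,0,0]},{"linear":[0,0,-0.08],"delta_rot":[0,0,0]},{"linear":[0,0,-0.10],"delta_rot":[0,0,0]},{"linear":[0,0,-0.12],"delta_rot":[0,0,0]},{"linear":[0,0,-0.14],"delta_rot":[0,0,0]},{"linear":[0,0,-0.14],"delta_rot":[0,0,0]}]' 0.45
cat > look.py <<'E'
import sys
from h import *
s=np.ascontiguousarray(arm.capture("scene")[:,:,::-1]);t=np.ascontiguousarray(arm.capture("top")[:,:,::-1]);m=sys.argv[1]
cv2.imwrite(f"pics/sf{m}.png",s);cv2.imwrite(f"pics/tf{m}.png",t)
cv2.imwrite(f"pics/s{m}.png",cv2.resize(s[90:220,130:270],None,fx=5,fy=5,interpolation=2))
cv2.imwrite(f"pics/t{m}.png",cv2.resize(t[150:240,105:215],None,fx=6,fy=6,interpolation=2))
E
python3 st.py;python3 look.py 9
```

```text
time_s: 20.53
position: [0.4724, 0.1018, 0.1714]
tool_rot: [0.241, 0.908, 0.324, -0.106]
wrist_force: [0.2, 0.6, 0.6]
width: 0.449
[ 0.6509  0.6389 -0.7699  2.1887 -0.5251  0.556   1.4958] Fn 0.046576971298102586 Tn 0.014583537921673977 [-0.6547 -0.0474  0.008 ] 41.77781001446412
turn [  0.1765  -0.019  -57.1998]
lin [ 0.0026 -0.0003  0.1489] rot [-0.18  0.02 57.2 ]
```

View pics/s9.png

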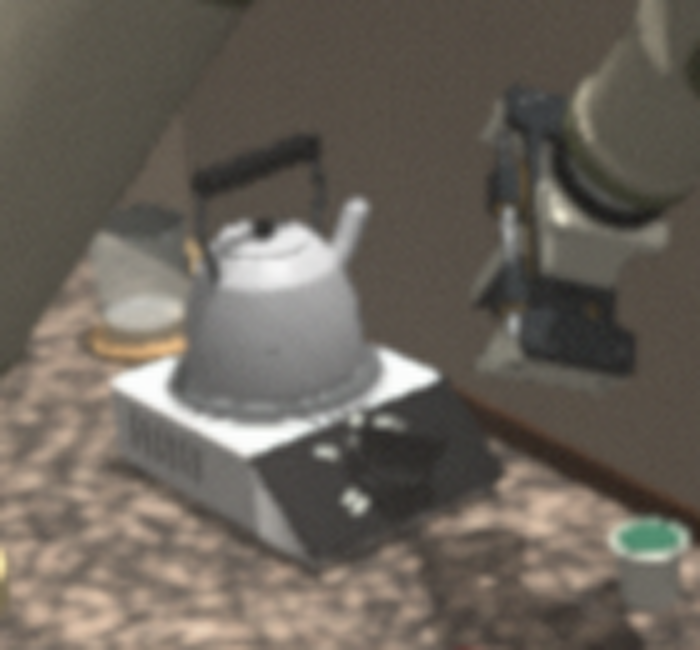

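View pics/t9.png

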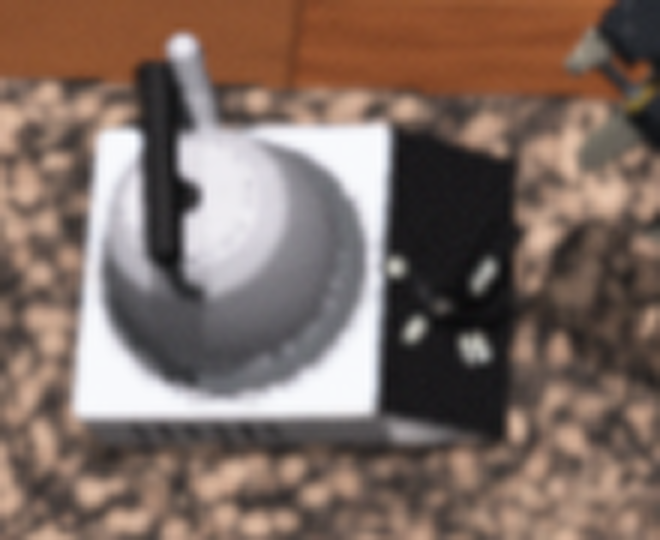

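The kettle stands on the plate and the pointer strip (top crop (485,273)) now lies diagonally towards the single-bar mark (415,328). I'll verify the knob angle and height and the kettle position numerically.

```bash
python3 - <<'E'
from h import *
np.set_printoptions(precision=4,suppress=True)
k=np.load("knob.npz");g,n,u=k["g"],k["n"],k["u"];v=np.cross(n,u)
s=cv2.imread("pics/sf9.png");t=cv2.imread("pics/tf9.png")
def cent(im,box,th):
    x0,y0,x1,y1=box;w=np.clip(im[y0:y1,x0:x1].min(2).astype(float)-th,0,None);Y,X=np.mgrid[y0:y1,x0:x1];return (X*w).sum()/w.sum(),(Y*w).sum()/w.sum()
def strip(a): 
    P=g+.013*n+.014*(np.cos(a)*u+np.sin(a)*v); return proj("scene",P)[0],proj("top",P)[0]
a=cent(s,(203,171,213,179),90);b=cent(t,(182,192,190,200),70)
print("strip px",a,b,"pred1.0",strip(1.0),"pred0",strip(0))
P,e=tri(a,b);d=P-g;print("uvn",d@u,d@v,d@n,"ang",np.arctan2(d@v,d@u),e)
A=np.linspace(0,2*np.pi,80)
S=cv2.resize(s[130:190,150:230],None,fx=9,fy=9,interpolation=2);T=cv2.resize(t[165:230,115:185],None,fx=9,fy=9,interpolation=2)
for im,nm,x0,y0 in((S,"scene",150,130),(T,"top",115,165)):
  for c,z,rad,col in(((.458,.3255),.078,.06,(0,0,255)),((.458,.3255),.078,.075,(0,255,0))):
    for p in proj(nm,np.c_[c[0]+rad*np.cos(A),c[1]+rad*np.sin(A),0*A+z]): cv2.circle(im,(int((p[0]-x0+.5)*9),int((p[1]-y0+.5)*9)),1,col,-1)
cv2.imwrite("pics/v1.png",S);cv2.imwrite("pics/v2.png",T)
E
```

```text
strip px (np.float64(205.96947935368044), np.float64(173.1705565529623)) (np.float64(185.2623688155922), np.float64(195.27736131934034)) pred1.0 (array([207.7869, 174.2656]), array([185.7446, 195.5185])) pred0 (array([209.532 , 171.5373]), array([184.1948, 191.7016]))
uvn 0.012305603037642776 0.014776195373393912 0.015784602373181304 ang 0.8763733855546831 0.0044825595539123245
```

View pics/v1.png

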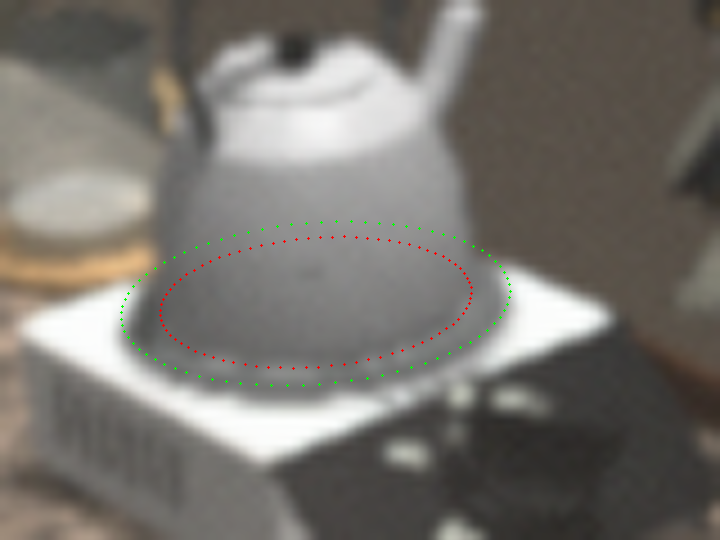

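View pics/v2.png

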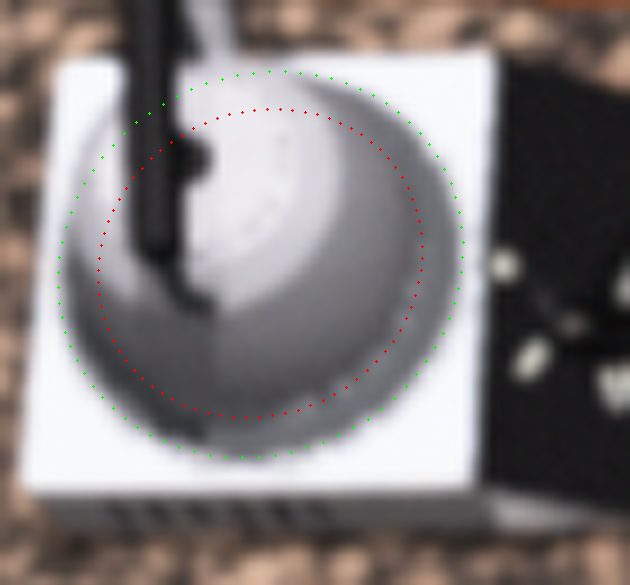

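In the scene view the pointer strip sits at about (207.8,174.4) px, against (207.8,174.3) predicted for 1.0 rad and fully out. My centroid box had also caught the dot mark, which explains the 0.88 rad figure. The kettle's base follows the centred outline. Last, a bystander check.

```bash
python3 -m pendant '[{"linear":[0,0,-0.02],"delta_rot":[0,0,0]},{"linear":[0,0,-0.04],"delta_rot":[0,0,0]},{"linear":[0,0,-0.04],"delta_rot":[0,0,0]},{"linear":[0,0,-0.04],"delta_rot":[0,0,0]},{"linear":[0,0,-0.04],"delta_rot":[0,0,0]}]'
python3 look.py 10; python3 - <<'E'
from h import *
P={}
for f in("pics/scene0.png","pics/sf10.png","pics/top0.png","pics/tf10.png"):
    im=cv2.imread(f).astype(int);b,g,r=im[...,0],im[...,1],im[...,2]
    o=[]
    for m in((g-r>40)&(g-b>15),(r-g>110)&(r-b>90)):
        n,l,st,c=cv2.connectedComponentsWithStats(m.astype(np.uint8));i=1+np.argmax(st[1:,4]) if n>1 else 0;o.append((st[i,4],c[i].round(1)))
    print(f,o)
a,b=cv2.imread("pics/scene0.png"),cv2.imread("pics/sf10.png")
print("mug diff",np.abs(a[235:290,320:365].astype(int)-b[235:290,320:365]).mean())
cv2.imwrite("pics/b.png",np.vstack([cv2.resize(b[90:300,120:380],None,fx=2.6,fy=2.6)]))
E
```

```text
time_s: 21.05
position: [0.472, 0.0793, 0.1993]
tool_rot: [0.24, 0.908, 0.325, -0.109]
wrist_force: [-0.1, -0.2, -0.4]
width: 0.453
pics/scene0.png [(np.int32(44), array([259.3, 197. ])), (np.int32(113), array([227.4, 225.6]))]
pics/sf10.png [(np.int32(44), array([259.3, 197. ])), (np.int32(47), array([222.3, 224.9]))]
pics/top0.png [(np.int32(100), array([239.1, 180.8])), (np.int32(242), array([244.9, 226.8]))]
pics/tf10.png [(np.int32(196608), array([255.5, 191.5])), (np.int32(122), array([241. , 228.6]))]
mug diff 8.266666666666667
```

View pics/b.png

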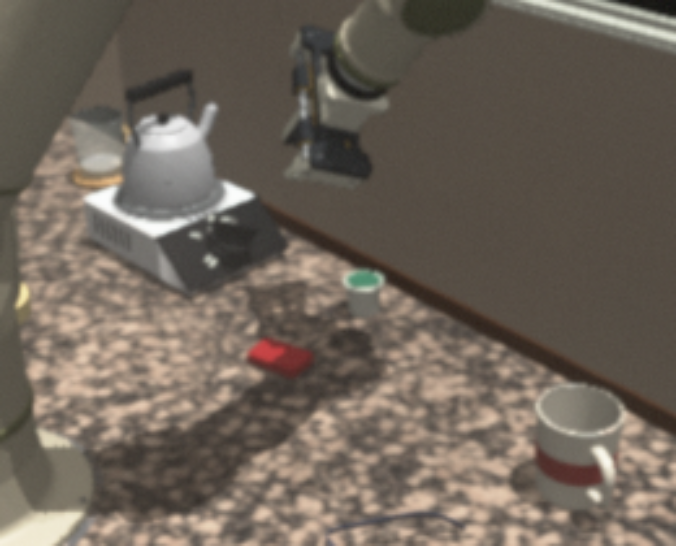

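The kettle is on the plate, the knob is at low, and the pod (259,197), packet (≈228,227, partly in the arm's shadow) and mug look unmoved. The gripper is touching nothing, so I hand in.

```bash
python3 -c "
from workcell import arm
print(arm.sign_off())"
```

```text
the job is handed in; nothing more can be done
None
```

The job is done and handed in at about 21 s. The kettle is on the hot plate and the knob is at low.

- **Kettle:** I gripped it by the handle, carried it level and set it down gently, pressing with about 12 N at most. It stands upright, and the images put its base within about 2 mm of the plate's centre.
- **Knob:** I pushed it in about 10 mm with roughly 11 N and turned it 57° anticlockwise with almost no resisting torque. I then let it rise at the single-bar mark before releasing it. The last scene picture shows the pointer where 1.0 rad and fully out predict, within about a pixel.
- **Mug, pod and packet:** All three look unmoved. At the end the gripper was clear of everything and the wrist force was about zero.

Two automatic checks disagreed with what the pictures show:
- **Knob angle:** the first reading gave 0.88 rad, probably because its search box also caught the white dot mark. I relied on the pointer's position in the picture instead.
- **Bystander colours:** the packet's colour mask shrank under the arm's shadow. The pod could not be found in the last top view, so I judged it from the scene view, where its centroid had not changed.

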